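# Hold the viewer's amber shield at 45 degrees over a culture dish

### The job

Set the open culture dish with the pale yellow medium upright in the middle of the viewer's blue glass and let go of it, while the amber shield is still parked back. Then take the shield by its grip, swing it forward and down under control, without letting it drop or sink shut, and finish with the robot holding it 45 degrees open (half-way between lying flat over the glass and standing upright): the hinge will not hold it, so do not let go, because a colleague picks colonies under it. Keep the dish level on the way and leave the red dish and the other bench things where they are.

Things in the scene. Friction and masses are not known exactly. Their poses are not given: they have to be found in the camera images.
- yellow_dish: the dish to be viewed (see yellow_dish_centre); origin at the centre of its underside, z up out of its open top
- yellow_dish_centre (a point): centre, half-way up (8 mm above its underside), of the dish to be viewed: a round open clear-walled culture dish, 60 mm across the outside, 16 mm high, walls 1.8 mm, about 30 g, filled 7.5 mm deep with firm pale yellow medium with small green dots; stands flat on the bench (bench top is z = 0). z of the point is the dish's upward axis
- red_dish: the other dish, not to be moved: same size and make (60 mm across, 16 mm high), dark red medium; origin at the centre of its underside. The two dishes may have changed places
- viewer: blue-light viewer, fixed to the bench: a light grey box, 200 mm deep (its x) by 220 mm wide (its y), with a dark deck; origin at the centre of its underside, x points to its back (where the shield's hinge is), y to its left, z up. The blue glass lies 60 mm above the bench; two hinge posts stand at the back to 100 mm height
- glass_centre (a point): middle of the lit blue glass, on its surface, 60 mm above the bench; axes as the viewer's. The glass measures 116 mm (x) by 152 mm (y), inside a black bezel 9 mm wide that stands 2 mm higher
- shield_hinge (a point): middle of the shield's hinge axis, which runs along the viewer's y; 90 mm above the bench and 96 mm behind the middle of the glass; axes as the viewer's
- shield_grip (a point): middle of the shield's light grey grip bar: round, 18 mm thick, 32 mm long, parallel to the hinge, 176 mm from its axis, on a stalk 24 mm out from the free edge. Its flat ends can be gripped (32 mm, along the hinge); it then turns between the fingers as the shield swings. At angle a it lies 176 mm * cos(a) in front of the hinge (viewer's -x) and 176 mm * sin(a) above it; y runs along the bar
- shield: the hinged shield: transparent amber plate 196 mm wide, 138 mm long, 4 mm thick, 0.3 kg with its black trim; origin on the hinge
- shield_angle (a joint): angle of the shield, rad: 0 lying flat over the glass (30 mm above it), 1.571 upright, 1.75 parked leaning back on its stop, where it starts and stays by its own weight. The hinge is nearly free: let go in front of upright, the shield falls shut. To be held at 0.785 (45 degrees)
- tweezers: steel tweezers, 125 mm long, lying on the bench (bystander)
- marker: white and red marker, 140 mm long, lying on the bench (bystander)
- dish_lid: loose clear lid of a dish, 63 mm across, 8 mm high, open side up (bystander)
- crucible_a: white crucible, 45 mm across, 21 mm high (bystander)
- blue_cap_bottle: small bottle with a blue cap, 48 mm across, 109 mm high (bystander)
- bottle_a: small bottle with a black cap, 25 mm across, 76 mm high (bystander)
Things that resemble listed ones, but are neither listed nor needed, are in the scene too. What is shaped like the yellow_dish but purple is not meant.

How it is judged:
On the way:
1. the yellow dish stands in the middle of the glass, let go, with the shield still parked back (horizontal distance between yellow_dish_centre and glass_centre below 0.025 m and z of yellow_dish_centre in the frame of glass_centre between 0.004 and 0.013 m and angle between yellow_dish_centre's own z axis and vertical below 0.1 rad and contact force between the fingers and yellow_dish below 0.05 N and linear speed of yellow_dish below 0.02 m/s and value of joint shield_angle above 1.6 rad), for 0.2 s.
At the end, for the whole second after the job is handed in: The robot's fingers hold the amber shield still at 45 degrees (0.785 rad, within 0.1 rad), nothing else propping it, and the yellow dish stands flat and untouched on the glass, its centre within 25 mm of the middle (horizontal distance between yellow_dish_centre and glass_centre below 0.025 m and z of yellow_dish_centre in the frame of glass_centre between 0.004 and 0.013 m and angle between yellow_dish_centre's own z axis and vertical below 0.1 rad and contact force between each of the fingers, shield and yellow_dish below 0.05 N and value of joint shield_angle between 0.685 and 0.885 rad and velocity of joint shield_angle between -0.1 and 0.1 rad/s and contact force between the fingers and shield above 0.5 N and contact force between shield and red_dish below 0.05 N and contact force between shield and tweezers below 0.05 N and contact force between shield and marker below 0.05 N and contact force between shield and dish_lid below 0.05 N and contact force between shield and crucible_a below 0.05 N and contact force between shield and blue_cap_bottle below 0.05 N and contact force between shield and bottle_a below 0.05 N); the arm keeps its last pose, push and grip.
It fails at once if the shield is let drop (falls faster than 3 rad/s) (velocity of joint shield_angle below -3 rad/s).
It fails at once if the shield sinks shut (below 0.35 rad, 20 degrees) (value of joint shield_angle below 0.35 rad).
It fails at once if the yellow dish is tipped by more than about 29 degrees (angle between yellow_dish_centre's own z axis and vertical above 0.5 rad).
It fails at once if the red dish or another loose thing on the bench (tweezers, marker, dish lid, crucible, bottles) is moved by more than 30 mm (distance of any of red_dish, tweezers, marker, dish_lid, crucible_a, blue_cap_bottle, bottle_a from where it was at the start of the episode above 0.03 m).
It also fails if it takes over 51 s, if anything falls off the work surface, if the arm or the gripper's body presses on something with over 40 N, if the wrist force passes 120 N, or if a joint passes its speed limit or range.

### The arm

A 6-joint arm with a two-finger parallel gripper is mounted at the origin on a cart in front of the work surface, level with it; the furniture and walls round the work are solid. World frame = base frame: x ahead of the robot, y to its left, z up, the work surface at z = 0. Lengths are in m, angles in rad, forces in N, time in s.
With the tool pointing down it reaches from about 0.25 to 0.775 m from the base axis. Payload 4 kg.
Tool frame: the origin (TCP) lies between the finger pads; the fingertips stand 25 mm ahead of it and the grasp point (between the pads) lies 6 mm ahead of it; y points along the fingers, x is the direction in which the jaws open and shut, and the axes are right-handed (so a half turn about y gives the same grasp; the last joint's range is limited). The gripper opens to 94 mm and grips with 3 to 60 N. Pads are 16 mm wide; open, the fingers measure 119 mm over their backs; the gripper's body (75 mm by 177 mm) begins 78 mm behind the grasp point.
Start: joints at [1.062, 0.087, 1.371, -0, 1.684, -0.103], TCP at [0.217, 0.505, 0.193] pointing down, gripper open.
Joint ranges: [-3.1, 3.1], [-0.76, 2.03], [0.27, 2.55], [-1.08, 4.22], [0.17, 2.65], [-2.57, 2.57]. Speed limits (rad/s): [2.79, 2.79, 3.14, 3.14, 3.14, 3.14].

### API

Orientations are given as a unit quaternion [w, x, y, z].
In Python, from workcell import env, viewer gives the robot as it stands. The module is installed in compiled form; this text tells all that it offers.
- The arm moves only by the tool play_rows, never from a script. Its arguments are lists of equal length, an entry for each row: "xyz": the shift along the tool's x, y, z in units of 30 mm (1.0 is 30 mm), a list of three; "delta_rot": the turn, a rotation vector about the tool's x, y, z in units of 5 degrees (1.0 is 5 degrees), a list of three; "claw": the finger opening in mm, from 0 to 94. In form: {"xyz": [[x, y, z], ...], "delta_rot": [[wx, wy, wz], ...], "claw": [claw, ...]}. A call has exactly 5 rows; each row is the pose to reach, as a shift and turn from the pose measured when the call began, along the tool's axes at that moment; what a row does not reach only later rows make up. A row lasts 1/10 s, in which the tool goes at most 50 mm and 8.59 degrees, less where a joint would pass 70% of its speed; a pose out of reach is approached as far as the arm can. A call with a gripper value outside its range is refused whole. The fingers move at their own pace and stop on an object; "force" is the grip in N (left out, the last holds). Time passes only in rows, so rows that repeat a pose let the fingers close, or fill a call up. It gives the time, the measured TCP pose, the force and the opening at its end, in the units of the state.
- env.observe(): the state, without advancing time (a new reading comes with each control period).
- viewer.capture(name): name is "side" or "top" or "wrist"; returns a dict with "img" (400x640x3 uint8, blue, green, red), "z_map" (400x640 float32, m along the optical axis (not along the pixel's ray), 0 where there is no reading), "camera_matrix" (3x3 intrinsics, pixels), "distortion" ([k1, k2, p1, p2, k3] as OpenCV has them; the pictures are not rectified), "eye" and "rotation" of the camera in the world. Camera axes: x right, y down, z forward; pixel columns grow to the right and rows downward; lengths in m; the calibration is good to about 2 mm. A picture is of the moment at which its call begins.
- env.hand_in(): hands the job in, once; it reports no verdict.
The state is a dict: "time": time; "joint_pos": joint angles; "qvel": joint speeds; "joint_efforts": joint torques, N m; "eef_pos": TCP position; "orientation": TCP orientation; "wrist_force": force on the tool from outside, world axes, zero at the start; "wrist_torque": the same for the moment, N m; "finger_gap": finger opening in m.
Only numpy, scipy, OpenCV 4.12 (cv2) and the standard library are available. Lean on these libraries where they do the work, as an engineer would, in place of code of your own. Each camera call takes 0.05 s, during which the arm holds its last target. There are 200 camera calls.

## Working session

There is one attempt and no reset: what is moved stays moved. The work goes in short steps, Python scripts to look and compute and a tool call to move; the robot and the scene stay as the last step left them, time stands still between calls to the robot, and variables do not carry over. Pictures are saved under pics/ and viewed, about 8 in all and at most 12, crops included, and the job is handed in when it is done.

Besides the shell and the picture viewer there is one more tool, called after "Call:" by a JSON object that holds its "fn" and its "kwargs", one argument or row to a line. play_rows: Moves the arm, as the interface text tells. Its arguments: {"type":"object","properties":{"xyz":{"type":"array","items":{"type":"array","items":{"type":"number"}}},"delta_rot":{"type":"array","items":{"type":"array","items":{"type":"number"}}},"claw":{"type":"array","items":{"type":"number"}},"force":{"type":"number"}},"required":["xyz","delta_rot","claw"]}

```bash
mkdir -p pics; cat > h.py <<'E'
import numpy as np, cv2, pickle
from scipy.spatial.transform import Rotation as R
from workcell import env, viewer
def cap(n,tag):
    c=viewer.capture(n); pickle.dump(c,open(f'pics/{tag}.pkl','wb')); cv2.imwrite(f'pics/{tag}.png',c['img']); return c
def load(tag): return pickle.load(open(f'pics/{tag}.pkl','rb'))
def ray(c,u,v):
    p=cv2.undistortPoints(np.array([[[u,v]]],float),c['camera_matrix'],c['distortion'])[0,0]
    return np.array([p[0],p[1],1.])
def at_depth(c,u,v):
    z=c['z_map'][int(round(v)),int(round(u))]
    return c['eye']+np.array(c['rotation'])@(ray(c,u,v)*z)
def at_height(c,u,v,h):
    d=np.array(c['rotation'])@ray(c,u,v); e=np.array(c['eye'])
    return e+d*(h-e[2])/d[2]
def st():
    s=env.observe(); q=s['orientation']; r=R.from_quat([q[1],q[2],q[3],q[0]])
    return s,np.array(s['eef_pos']),r
E
python3 - <<'E'
from h import *
a=cap('top','t1');b=cap('side','s1')
cv2.imwrite('pics/both.png',cv2.resize(np.vstack([a['img'],b['img']]),(480,600)))
s,p,r=st();print(s['time'],p,r.as_matrix(),a['eye'],a['rotation'],b['eye'])
E
```

```text
0.1 [0.2168728  0.50487529 0.19184199] [[ 3.94761475e-01 -9.40147399e-04 -9.18783159e-01]
 [ 9.18781590e-01 -1.70877046e-03  3.94762550e-01]
 [-1.94112451e-03 -9.99998098e-01  1.89233372e-04]] [ 0.36182696 -0.23046397  1.09691742] [-0.06241192  0.71067409 -0.69863325  0.05439369] [ 0.31968249 -1.19929238  0.69835925]
```

View pics/t1.png

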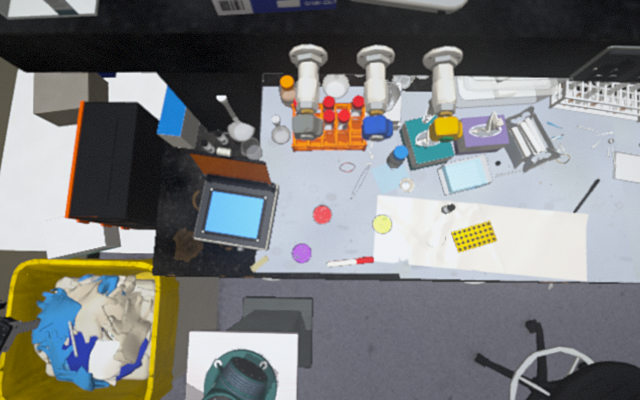

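View pics/s1.png

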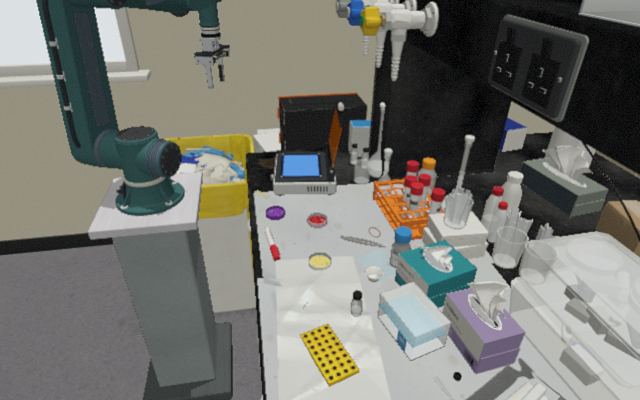

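The top view shows round dishes at (382,224) yellow, (322,214) red and (302,253) purple. The viewer's glass is at (236,213), and the shield is parked at the back, around (232,170). The yellow one at (382,224) fits the description: pale yellow medium, open. I'll measure it and confirm with a crop.

```bash
python3 - <<'E'
s=open('h.py').read()
s=s.replace("c=viewer.capture(n);","c=viewer.capture(n); q=c['rotation']; c['rotation']=R.from_quat([q[1],q[2],q[3],q[0]]).as_matrix();")
open('h.py','w').write(s)
E
cat > m.py <<'E'
from h import *
np.set_printoptions(precision=4,suppress=True)
c=cap('top','t2'); im=c['img']; hsv=cv2.cvtColor(im,cv2.COLOR_BGR2HSV)
def blob(lo,hi,box):
    m=cv2.inRange(hsv,lo,hi); k=np.zeros_like(m); x0,y0,x1,y1=box; k[y0:y1,x0:x1]=255; m&=k
    n,l,s,ce=cv2.connectedComponentsWithStats(m); i=1+np.argmax(s[1:,4]); return (l==i).astype(np.uint8),ce[i],s[i]
for nme,lo,hi,box,h in [('yel',(20,50,120),(40,255,255),(360,205,405,245),.0075),('red',(0,100,80),(10,255,255),(300,200,340,230),.0075),('glass',(95,120,150),(115,255,255),(195,175,275,245),.06)]:
    m,ce,s=blob(lo,hi,box); print(nme,ce,s,at_height(c,*ce,h),at_depth(c,*ce))
    if nme=='glass':
        cnt=max(cv2.findContours(m,0,1)[0],key=cv2.contourArea); bx=cv2.boxPoints(cv2.minAreaRect(cnt))
        ap=cv2.approxPolyDP(cnt,6,True)[:,0]; print(ap)
        P=np.array([at_height(c,*b,.06) for b in ap]); print(P,P.mean(0)); print([np.linalg.norm(P[i]-P[i-1]) for i in range(len(P))])
A=cv2.resize(im[140:260,180:300],(480,480),interpolation=2); B=cv2.resize(im[190:250,352:412],(300,300),interpolation=2)
o=np.zeros((480,790,3),np.uint8);o[:,:480]=A;o[:300,485:785]=B;cv2.imwrite('pics/crop1.png',o)
E
python3 m.py
```

```text
yel [381.7643 223.9049] [373 215  19  19 263] [ 0.4733 -0.4043  0.0075] [ 0.473  -0.4037  0.0111]Traceback (most recent call last):
  File "m.py", line 8, in <module>
    m,ce,s=blob(lo,hi,box); print(nme,ce,s,at_height(c,*ce,h),at_depth(c,*ce))
           ~~~~^^^^^^^^^^^
  File "m.py", line 6, in blob
    n,l,s,ce=cv2.connectedComponentsWithStats(m); i=1+np.argmax(s[1:,4]); return (l==i).astype(np.uint8),ce[i],s[i]
                                                      ~~~~~~~~~^^^^^^^^^
    return _wrapfunc(a, 'argmax', axis=axis, out=out, **kwds)
    return bound(*args, **kwds)
ValueError: attempt to get argmax of an empty sequence
```

```bash
sed -i "s/(0,100,80),(10,255,255)/(165,60,60),(180,255,255)/" m.py; python3 m.py
```

```text
yel [381.7739 223.9502] [373 215  19  19 261] [ 0.4732 -0.4043  0.0075] [ 0.4733 -0.4045  0.0065]
red [321.7658 214.368 ] [313 206  19  18 269] [ 0.4993 -0.2228  0.0075] [ 0.3618 -0.2305  1.0969]
glass [232.2715 214.3348] [ 205  191   59   48 1989] [0.4884 0.0361 0.06  ] [0.4879 0.035  0.0642]
[[213 191]
 [205 230]
 [255 238]
 [263 200]]
[[ 0.5563  0.097   0.06  ]
 [ 0.4416  0.1126  0.06  ]
 [ 0.4213 -0.0332  0.06  ]
 [ 0.532  -0.0514  0.06  ]] [0.4878 0.0313 0.06  ]
[np.float64(0.15031820315711475), np.float64(0.11578117475643251), np.float64(0.14719503522539867), np.float64(0.11212250928118721)]
```

View pics/crop1.png

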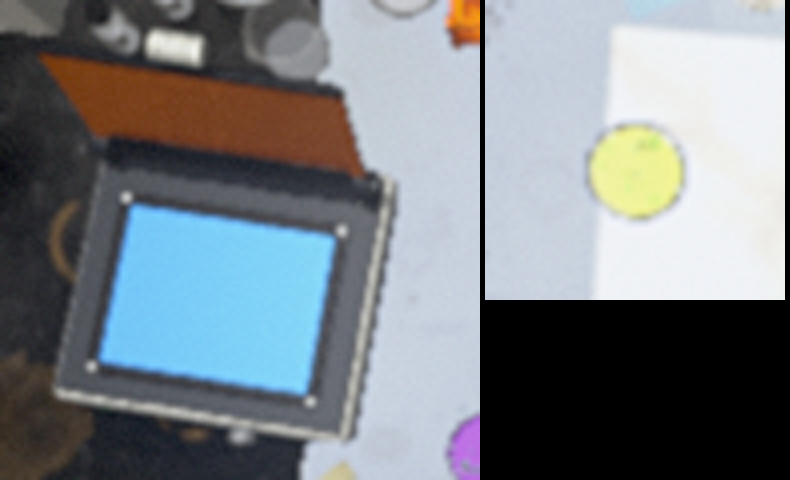

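The crop confirms that the dish at (382,224) is yellow with green dots and open. The glass measures 113 x 149 mm, which fits. Next I'll check the grip and the overhead obstacles, and write a move helper.

```bash
cat > go.py <<'E'
from h import *
import sys
np.set_printoptions(precision=3,suppress=True)
# usage: go.py x y z yaw_deg [tilt_deg]: shift/turn needed from the present pose
def need(t,yaw,tilt=0):
    s,p,r=st(); a=np.radians(yaw)
    X=np.array([np.cos(a),np.sin(a),0]);Y=np.array([0,0,-1.])
    G=R.from_rotvec(X*np.radians(tilt))*R.from_matrix(np.column_stack([X,Y,np.cross(X,Y)]))
    print('t',round(s['time'],2),'p',p,'gap',s['finger_gap'],'F',np.array(s['wrist_force']))
    print('xyz',r.inv().apply(np.array(t)-p)/.03,'rot',np.degrees((r.inv()*G).as_rotvec())/5,'dist',np.linalg.norm(np.array(t)-p),'j',np.array(s['joint_pos']))
if __name__=='__main__': v=list(map(float,sys.argv[1:])); need(v[:3],v[3],*v[4:])
E
python3 - <<'E'
from h import *
np.set_printoptions(precision=3,suppress=True)
c=load('t2')
print('grip',at_height(c,223.5,151.7,.263),at_depth(c,223.5,151.7))
for u,v in [(310,60),(310,122),(376,125),(300,55),(265,80),(225,155),(238,130)]: print(u,v,at_depth(c,u,v))
E
python3 go.py 0.473 -0.404 0.19 81.4
```

```text
grip [0.615 0.014 0.263] [0.612 0.011 0.272]
310 60 [ 0.663 -0.205  0.59 ]
310 122 [ 0.559 -0.208  0.6  ]
376 125 [ 0.557 -0.304  0.596]
300 55 [ 0.67  -0.19   0.592]
265 80 [ 0.939 -0.03   0.   ]
225 155 [0.605 0.008 0.268]
238 130 [0.741 0.031 0.071]
t 0.2 p [0.217 0.505 0.192] gap 0.09400007019801918 F [-0.351  0.014 -0.104]
xyz [-24.472   0.102 -19.803] rot [-0.003 -2.93  -0.015] dist 0.944429500180048 j [ 1.062  0.088  1.372 -0.     1.684 -0.103]
```

Call:
{"fn": "play_rows", "kwargs": {
  "xyz": [
    [-24.5, 0, -19.8],
    [-24.5, 0, -19.8],
    [-24.5, 0, -19.8],
    [-24.5, 0, -19.8],
    [-24.5, 0, -19.8]
  ],
  "delta_rot": [
    [0, -0.6, 0],
    [0, -1.2, 0],
    [0, -1.8, 0],
    [0, -2.4, 0],
    [0, -2.93, 0]
  ],
  "claw": [94, 94, 94, 94, 94]
}}

```text
time: 0.7
eef_pos: [0.2846, 0.2628, 0.1928]
orientation: [-0.535, 0.536, 0.462, -0.462]
wrist_force: [1.8, -0.9, -0.0]
finger_gap: 0.0941
```

```bash
python3 go.py 0.473 -0.404 0.19 81.4
```

```text
t 0.7 p [0.285 0.263 0.193] gap 0.09409896686055477 F [ 1.842 -0.894 -0.019]
xyz [-21.067   0.12   -9.469] rot [-0.001  0.035 -0.015] dist 0.6929277993501068 j [ 0.6   -0.283  1.71  -0.001  1.716 -0.824]
```

Call:
{"fn": "play_rows", "kwargs": {
  "xyz": [
    [-21.0, 0, -9.45],
    [-21.0, 0, -9.45],
    [-21.0, 0, -9.45],
    [-21.0, 0, -9.45],
    [-21.0, 0, -9.45]
  ],
  "delta_rot": [
    [0, 0, 0],
    [0, 0, 0],
    [0, 0, 0],
    [0, 0, 0],
    [0, 0, 0]
  ],
  "claw": [94, 94, 94, 94, 94]
}}

```text
time: 1.2
eef_pos: [0.3525, 0.0221, 0.1934]
orientation: [-0.535, 0.536, 0.462, -0.462]
wrist_force: [0.7, 0.7, 0.3]
finger_gap: 0.094
```

Call:
{"fn": "play_rows", "kwargs": {
  "xyz": [
    [-13.5, 0, -6.06],
    [-13.5, 0, -6.06],
    [-13.5, 0, -6.06],
    [-13.5, 0, -6.06],
    [-13.5, 0, -6.06]
  ],
  "delta_rot": [
    [0, 0, 0],
    [0, 0, 0],
    [0, 0, 0],
    [0, 0, 0],
    [0, 0, 0]
  ],
  "claw": [94, 94, 94, 94, 94]
}}

```text
time: 1.7
eef_pos: [0.4201, -0.2188, 0.1935]
orientation: [-0.535, 0.536, 0.462, -0.462]
wrist_force: [0.1, 0.2, 0.7]
finger_gap: 0.0939
```

```bash
python3 go.py 0.473 -0.404 0.15 81.4
```

```text
t 1.7 p [ 0.42  -0.219  0.194] gap 0.09390699075501432 F [0.148 0.228 0.7  ]
xyz [-5.844  1.459 -2.65 ] rot [ 0.018  0.026 -0.009] dist 0.19741898516692008 j [-0.6   -0.086  1.542  0.     1.683 -2.023]
```

Call:
{"fn": "play_rows", "kwargs": {
  "xyz": [
    [-5.84, 1.46, -2.65],
    [-5.84, 1.46, -2.65],
    [-5.84, 1.46, -2.65],
    [-5.84, 1.46, -2.65],
    [-5.84, 1.46, -2.65]
  ],
  "delta_rot": [
    [0, 0, 0],
    [0, 0, 0],
    [0, 0, 0],
    [0, 0, 0],
    [0, 0, 0]
  ],
  "claw": [94, 94, 94, 94, 94]
}}

```text
time: 2.2
eef_pos: [0.4718, -0.4078, 0.1434]
orientation: [0.539, -0.534, -0.46, 0.461]
wrist_force: [0.7, 0.9, 0.5]
finger_gap: 0.094
```

```bash
python3 - <<'E'
from h import *
from go import need
c=cap('wrist','w1')
hsv=cv2.cvtColor(c['img'],cv2.COLOR_BGR2HSV)
m=cv2.inRange(hsv,(20,50,120),(40,255,255)); n,l,s,ce=cv2.connectedComponentsWithStats(m)
for i in np.argsort(-s[1:,4])[:3]+1: print(s[i],ce[i],at_height(c,*ce[i],.0075),at_depth(c,*ce[i]))
need([.473,-.404,.027],81.4)
E
```

```text
[  13  152  122   96 4895] [ 74.454 201.239] [ 0.44  -0.685  0.008] [ 0.439 -0.678  0.014]
[ 296  170   49   47 1737] [320.225 192.673] [ 0.473 -0.406  0.008] [ 0.473 -0.406  0.007]
[622  25  18  30 301] [632.09   40.804] [ 0.363 -0.061  0.008] [ 0.362 -0.055  0.002]
t 2.25 p [ 0.472 -0.405  0.146] gap 0.09412142895409464 F [-0.036  0.864 -0.151]
xyz [ 0.035  3.952 -0.044] rot [-0.047 -0.008  0.04 ] dist 0.1185592674193619 j [-0.801  0.265  1.259  0.     1.623 -2.221]
```

View pics/w1.png

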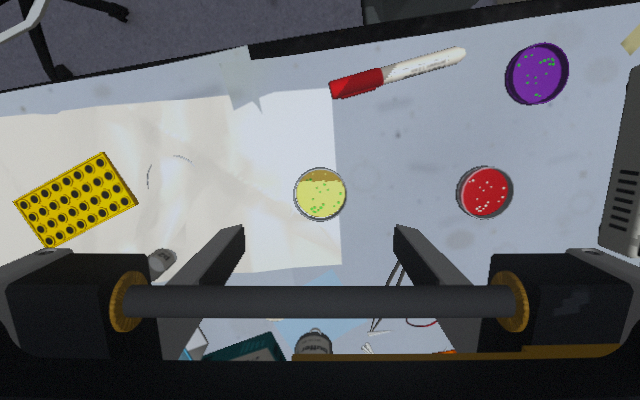

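The wrist view shows the yellow dish with green dots at (320,194), between and ahead of the fingers. It lies at (0.473, -0.406), which agrees with the top view, and nothing is near the fingers' path. Descending.

Call:
{"fn": "play_rows", "kwargs": {
  "xyz": [
    [0.05, 1.2, 0],
    [0.05, 2.4, -0.02],
    [0.05, 3.3, -0.04],
    [0.05, 3.7, -0.04],
    [0.05, 3.95, -0.04]
  ],
  "delta_rot": [
    [-0.04, 0, 0.04],
    [-0.04, 0, 0.04],
    [-0.04, 0, 0.04],
    [-0.04, 0, 0.04],
    [-0.04, 0, 0.04]
  ],
  "claw": [94, 94, 94, 90, 80],
  "force": 10
}}

```text
time: 2.75
eef_pos: [0.4729, -0.4024, 0.027]
orientation: [0.536, -0.536, -0.461, 0.461]
wrist_force: [-0.1, 0.1, 0.3]
finger_gap: 0.0853
```

```bash
python3 go.py 0.473 -0.4055 0.027 81.4
```

```text
t 2.75 p [ 0.473 -0.402  0.027] gap 0.08529503553208273 F [-0.15   0.114  0.293]
xyz [-0.101 -0.001 -0.02 ] rot [-0.01   0.002  0.005] dist 0.0030853281236238148 j [-0.796  0.328  1.421 -0.     1.394 -2.217]
```

Call:
{"fn": "play_rows", "kwargs": {
  "xyz": [
    [-0.1, 0, -0.02],
    [-0.1, 0, -0.02],
    [-0.1, 0, -0.02],
    [-0.1, 0, -0.02],
    [-0.1, 0, -0.02]
  ],
  "delta_rot": [
    [0, 0, 0],
    [0, 0, 0],
    [0, 0, 0],
    [0, 0, 0],
    [0, 0, 0]
  ],
  "claw": [75, 65, 54, 54, 54],
  "force": 12
}}

```text
time: 3.25
eef_pos: [0.4733, -0.4059, 0.0278]
orientation: [-0.536, 0.536, 0.461, -0.461]
wrist_force: [-0.5, 0.7, -0.1]
finger_gap: 0.0543
```

Call:
{"fn": "play_rows", "kwargs": {
  "xyz": [
    [0, 0, 0],
    [0, 0, 0],
    [0, -0.1, 0],
    [0, -0.3, 0],
    [0, -0.6, 0]
  ],
  "delta_rot": [
    [0, 0, 0],
    [0, 0, 0],
    [0, 0, 0],
    [0, 0, 0],
    [0, 0, 0]
  ],
  "claw": [54, 54, 54, 54, 54]
}}

```text
time: 3.75
eef_pos: [0.4731, -0.4056, 0.0459]
orientation: [0.536, -0.536, -0.461, 0.461]
wrist_force: [0.3, -0.6, -0.1]
finger_gap: 0.0542
```

```bash
python3 - <<'E'
from h import *
from go import need
c=cap('wrist','w2');cv2.imwrite('pics/w2c.png',c['img'][120:400,120:520])
need([.42,-.22,.16],81.4)
E
```

```text
t 3.8 p [ 0.474 -0.407  0.048] gap 0.053694652020662606 F [1.29  0.06  1.873]
xyz [ 5.874 -3.74   2.705] rot [ 0.032  0.002 -0.026] dist 0.22410882057131426 j [-0.8    0.316  1.392 -0.     1.431 -2.22 ]
```

View pics/w2c.png

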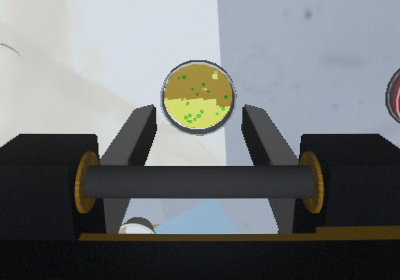

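The fingers closed to 54 mm with no dish between them: it lies at about (320,215) in the full picture, on the robot side of the fingertips. Remeasuring.

```bash
python3 - <<'E'
from h import *
from go import need
np.set_printoptions(precision=4,suppress=True)
for tag in ('w2',):
    c=load(tag); print('eye',c['eye'],c['rotation'][:,2])
    print('wrist',at_height(c,319,217,.0075),at_depth(c,319,217), at_depth(c,319,240))
    print('rim L/R/top/bot',[at_height(c,*p,.016) for p in [(282,216),(357,216),(319,180),(319,254)]])
c=cap('top','t3');hsv=cv2.cvtColor(c['img'],cv2.COLOR_BGR2HSV)
m=cv2.inRange(hsv,(20,50,100),(40,255,255)); m[:,:340]=0;m[:,420:]=0;m[:200]=0;m[250:]=0
n,l,s,ce=cv2.connectedComponentsWithStats(m)
for i in np.argsort(-s[1:,4])[:3]+1: print(s[i],ce[i],at_height(c,*ce[i],.0075))
c=cap('side','s3'); cv2.imwrite('pics/s3c.png',cv2.resize(c['img'][170:310,220:420],(800,560),interpolation=2))
E
```

```text
eye [ 0.408  -0.3968  0.2384] [ 0.2274 -0.0322 -0.9733]
wrist [ 0.4745 -0.4061  0.0075] [ 0.4745 -0.4061  0.0076] [ 0.4936 -0.409   0.0083]
rim L/R/top/bot [array([ 0.467 , -0.4339,  0.016 ]), array([ 0.4757, -0.3767,  0.016 ]), array([ 0.4436, -0.4015,  0.016 ]), array([ 0.5024, -0.4103,  0.016 ])]
[375 226  15   7  71] [382.2394 229.2817] [ 0.4571 -0.4056  0.0075]
[381 215   4   6  17] [382.4706 217.8235] [ 0.4918 -0.4066  0.0075]
```

View pics/s3c.png

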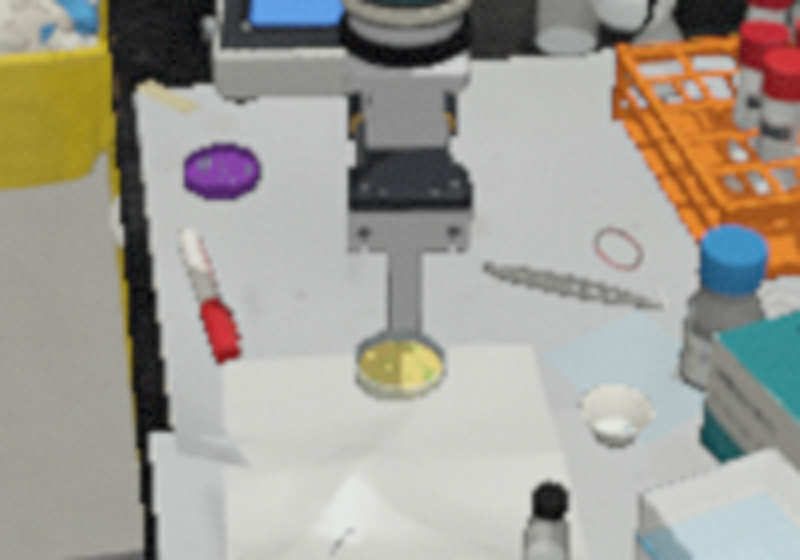

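Side view: the dish (crop 400,368) still stands on the bench, centred under the raised fingers. The commanded 54 mm was reached without contact, so I'll check the true finger geometry from the depth map.

```bash
python3 - <<'E'
from h import *
np.set_printoptions(precision=4,suppress=True)
c=load('w2'); s,p,r=st()
print(p,s['time'],s['finger_gap'])
H,W=c['z_map'].shape
u,v=np.meshgrid(np.arange(W),np.arange(H))
pt=cv2.undistortPoints(np.stack([u,v],-1).reshape(-1,1,2).astype(float),c['camera_matrix'],c['distortion'])[:,0]
z=c['z_map'].reshape(-1)
P=np.column_stack([pt[:,0]*z,pt[:,1]*z,z])@c['rotation'].T+c['eye']
T=r.inv().apply(P-p)
ok=(z>0)&(P[:,2]>.02)&(P[:,2]<.09)&(abs(T[:,2])<.03)
T=T[ok];
for y0 in np.arange(-.03,.03,.005):
    for sg in (-1,1):
        k=(T[:,1]>=y0)&(T[:,1]<y0+.005)&(T[:,0]*sg>0)
        if k.sum()>3: x=abs(T[k,0]); print(round(y0,3),sg,k.sum(),'x',np.percentile(x,[2,50,98]),'z',np.percentile(T[k,2],[2,98]))
E
```

```text
[ 0.474  -0.4066  0.0474] 3.9 0.05405125091203271
-0.03 -1 102 x [0.0269 0.029  0.0386] z [-0.0066  0.0102]
-0.03 1 89 x [0.0268 0.0286 0.0385] z [-0.0073  0.0103]
-0.025 -1 83 x [0.0269 0.0289 0.0381] z [-0.0063  0.0104]
-0.025 1 95 x [0.0269 0.0291 0.0383] z [-0.0068  0.0103]
-0.02 -1 75 x [0.0269 0.0283 0.0368] z [-0.0063  0.0103]
-0.02 1 73 x [0.0269 0.0281 0.0359] z [-0.0065  0.0103]
-0.015 -1 36 x [0.0269 0.0272 0.0329] z [-0.0068  0.0101]
-0.015 1 31 x [0.0269 0.0272 0.0316] z [-0.0066  0.0101]
0.025 -1 102 x [0.0883 0.0959 0.1816] z [-0.0298  0.0296]
```

```bash
python3 - <<'E'
from h import *
np.set_printoptions(precision=4,suppress=True)
c=load('s3')
for v in range(234,272,3): print(v,at_depth(c,321,v),c['img'][v,321])
c=load('w2')
for uv in [(272,226),(270,232),(268,240),(275,222)]: print(uv,at_depth(c,*uv),c['img'][uv[1],uv[0]])
E
```

```text
234 [ 0.4673 -0.4457  0.1233] [141 142 141]
237 [ 0.4672 -0.4468  0.1155] [140 141 140]
240 [ 0.4676 -0.4455  0.1056] [140 141 139]
243 [ 0.4673 -0.4475  0.0984] [140 141 138]
246 [ 0.4675 -0.4468  0.0889] [139 140 139]
249 [ 0.4682 -0.4439  0.0775] [139 140 138]
252 [ 0.468  -0.4453  0.0695] [130 131 128]
255 [ 0.4803 -0.3835  0.008 ] [109 141 147]
258 [ 0.4783 -0.3943  0.0072] [113 190 204]
261 [ 0.4759 -0.4069  0.0082] [128 208 223]
264 [ 0.474  -0.417   0.0071] [121 203 211]
267 [ 0.4699 -0.4384  0.0163] [152 191 196]
270 [ 0.4698 -0.4399  0.0079] [184 192 191]
(272, 226) [ 0.4601 -0.4334  0.0623] [82 78 79]
(270, 232) [ 0.4609 -0.4333  0.0713] [68 68 68]
(268, 240) [ 0.4613 -0.4326  0.0838] [33 33 34]
(275, 222) [ 0.4731 -0.4415  0.0085] [227 219 212]
```

Both cameras agree that the visible fingertips end about 10–12 mm above the reported TCP, not 25 mm below it. So the first close went over the top of the dish. I'll open and lower in steps, watching the measured tip height and the wrist force.

```bash
cat > tips.py <<'E'
from h import *
def tips(verbose=True):
    c=cap('wrist','wt'); s,p,r=st()
    H,W=c['z_map'].shape; u,v=np.meshgrid(np.arange(W),np.arange(H))
    pt=cv2.undistortPoints(np.stack([u,v],-1).reshape(-1,1,2).astype(float),c['camera_matrix'],c['distortion'])[:,0]
    z=c['z_map'].reshape(-1); T=r.inv().apply(np.column_stack([pt*z[:,None],z])@c['rotation'].T+c['eye']-p)
    g=s['finger_gap']/2; ok=(z>0)&(abs(T[:,2])<.013)&(abs(abs(T[:,0])-g-.003)<.006)&(T[:,1]>-.06)&(T[:,1]<.03)
    for sg in (-1,1):
        k=ok&(T[:,0]*sg>0); y=np.sort(T[k,1]); print('tip tool-y',sg,k.sum(),np.round(np.percentile(y,[50,90,98]),4) if k.sum() else '')
    print('t',s['time'],'p',p.round(4),'gap',round(s['finger_gap'],4),'F',np.round(s['wrist_force'],1))
if __name__=='__main__': tips()
E
python3 tips.py; python3 go.py .4735 -.4058 .015 81.4
```

```text
tip tool-y -1 879 [-0.0407 -0.019   0.0295]
tip tool-y 1 987 [-0.0412 -0.0203  0.0295]
t 3.95 p [ 0.4737 -0.4062  0.0467] gap 0.0541 F [0.1 0.4 0.1]
t 3.95 p [ 0.474 -0.406  0.047] gap 0.05408378447077584 F [0.083 0.362 0.116]
xyz [0.014 1.056 0.01 ] rot [ 0.017  0.002 -0.015] dist 0.031678224466170087 j [-0.8    0.317  1.394 -0.     1.429 -2.22 ]
```

Call:
{"fn": "play_rows", "kwargs": {
  "xyz": [
    [0, 0, 0],
    [0, 0, 0],
    [0, 0.3, 0],
    [0, 0.7, 0],
    [0, 1.0, 0]
  ],
  "delta_rot": [
    [0, 0, 0],
    [0, 0, 0],
    [0, 0, 0],
    [0, 0, 0],
    [0, 0, 0]
  ],
  "claw": [78, 78, 78, 78, 78]
}}

```text
time: 4.45
eef_pos: [0.473, -0.4056, 0.0146]
orientation: [0.536, -0.536, -0.461, 0.461]
wrist_force: [0.3, -0.6, 0.4]
finger_gap: 0.0777
```

```bash
python3 tips.py; python3 go.py .4738 -.4060 -.007 81.4
```

```text
tip tool-y -1 1535 [-0.0283  0.0062  0.0073]
tip tool-y 1 1600 [-0.0325  0.0117  0.0124]
t 4.5 p [ 0.4722 -0.4047  0.0127] gap 0.078 F [-1.1  0.6 -0.7]
t 4.5 p [ 0.472 -0.405  0.013] gap 0.07797614370957158 F [-1.053  0.579 -0.699]
xyz [-0.037  0.655 -0.063] rot [-0.035  0.001  0.024] dist 0.019785490315367412 j [-0.8    0.344  1.43  -0.     1.371 -2.22 ]
```

At TCP z 0.013 there's no contact force. The stated geometry would put the tips below the bench, so the offset is real.

Call:
{"fn": "play_rows", "kwargs": {
  "xyz": [
    [-0.03, 0.2, -0.06],
    [-0.03, 0.35, -0.06],
    [-0.03, 0.45, -0.06],
    [-0.03, 0.5, -0.06],
    [-0.03, 0.55, -0.06]
  ],
  "delta_rot": [
    [0, 0, 0],
    [0, 0, 0],
    [0, 0, 0],
    [0, 0, 0],
    [0, 0, 0]
  ],
  "claw": [78, 78, 78, 78, 78]
}}

```text
time: 5.0
eef_pos: [0.474, -0.406, -0.0036]
orientation: [0.537, -0.535, -0.461, 0.461]
wrist_force: [0.4, -0.1, -0.2]
finger_gap: 0.0776
```

```bash
python3 - <<'E'
from h import *
from go import need
c=cap('wrist','w4');cv2.imwrite('pics/w4c.png',c['img'][150:350,180:460])
for v in range(180,300,8): print(v,[at_depth(c,u,v).round(3) for u in (255,375)])
need([.4738,-.406,-.007],81.4)
E
```

```text
180 [array([ 0.432, -0.44 ,  0.005]), array([ 0.444, -0.366,  0.002])]
188 [array([ 0.437, -0.441,  0.005]), array([ 0.449, -0.367,  0.001])]
196 [array([ 0.442, -0.442,  0.005]), array([ 0.455, -0.367,  0.   ])]
204 [array([ 0.447, -0.443,  0.005]), array([ 0.46 , -0.368,  0.   ])]
212 [array([ 0.453, -0.445,  0.004]), array([ 0.465, -0.368,  0.   ])]
220 [array([ 0.457, -0.445,  0.006]), array([ 0.471, -0.369,  0.001])]
228 [array([ 0.461, -0.445,  0.012]), array([ 0.476, -0.37 ,  0.002])]
236 [array([ 0.466, -0.445,  0.014]), array([ 0.481, -0.37 ,  0.002])]
244 [array([ 0.47 , -0.446,  0.015]), array([ 0.487, -0.371,  0.001])]
252 [array([ 0.475, -0.447,  0.017]), array([ 0.493, -0.371,  0.001])]
260 [array([ 0.484, -0.45 ,  0.007]), array([ 0.498, -0.372,  0.002])]
268 [array([ 0.489, -0.451,  0.008]), array([ 0.504, -0.373,  0.003])]
276 [array([ 0.496, -0.453,  0.005]), array([ 0.51 , -0.373,  0.002])]
284 [array([ 0.502, -0.454,  0.005]), array([ 0.516, -0.374,  0.002])]
292 [array([ 0.445, -0.419,  0.122]), array([ 0.449, -0.389,  0.123])]
t 5.05 p [ 0.474 -0.406 -0.004] gap 0.0780147724621872 F [-0.21   0.228  0.148]
xyz [-0.005  0.106  0.002] rot [-0.032  0.001  0.022] dist 0.0031951873626077493 j [-0.799  0.363  1.44  -0.     1.342 -2.22 ]
```

View pics/w4c.png

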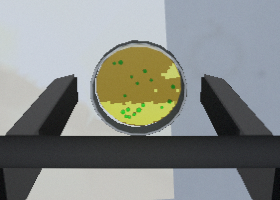

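The fingertips sit either side of the dish near (255,228) and (390,228), with tip ends about 8–10 mm up. I'll go 4 mm lower and close.

Call:
{"fn": "play_rows", "kwargs": {
  "xyz": [
    [0, 0.1, 0],
    [0, 0.13, 0],
    [0, 0.13, 0],
    [0, 0.13, 0],
    [0, 0.13, 0]
  ],
  "delta_rot": [
    [0, 0, 0],
    [0, 0, 0],
    [0, 0, 0],
    [0, 0, 0],
    [0, 0, 0]
  ],
  "claw": [70, 64, 54, 54, 54],
  "force": 12
}}

```text
time: 5.55
eef_pos: [0.4739, -0.4059, -0.0077]
orientation: [0.537, -0.535, -0.461, 0.461]
wrist_force: [0.5, 0.3, -0.3]
finger_gap: 0.0594
```

Call:
{"fn": "play_rows", "kwargs": {
  "xyz": [
    [0, 0, 0],
    [0, 0, 0],
    [0, 0, 0],
    [0, -0.2, 0],
    [0, -0.5, 0]
  ],
  "delta_rot": [
    [0, 0, 0],
    [0, 0, 0],
    [0, 0, 0],
    [0, 0, 0],
    [0, 0, 0]
  ],
  "claw": [54, 54, 54, 54, 54]
}}

```text
time: 6.05
eef_pos: [0.4735, -0.4055, 0.0072]
orientation: [0.538, -0.534, -0.461, 0.461]
wrist_force: [0.1, 0.1, -0.1]
finger_gap: 0.06
```

```bash
python3 - <<'E'
from h import *
from go import need
np.set_printoptions(precision=4,suppress=True)
c=cap('wrist','w5')
hsv=cv2.cvtColor(c['img'],cv2.COLOR_BGR2HSV)
m=cv2.inRange(hsv,(15,60,80),(42,255,255)); m[:,:250]=0; m[:,390:]=0; m[300:]=0
n,l,s,ce=cv2.connectedComponentsWithStats(m); i=1+np.argmax(s[1:,4]); d=c['z_map'][l==i]; print(s[i],ce[i],at_depth(c,*ce[i]))
need([.42,-.22,.12],81.4)
E
```

```text
[ 275  199   88   81 5388] [318.6908 238.0549] [ 0.4729 -0.4062  0.0231]
t 6.1 p [ 0.4748 -0.4067  0.0098] gap 0.0596383738499487 F [-0.6565 -0.6022  0.9799]
xyz [ 5.8823 -3.6703  2.7367] rot [-0.0037  0.0014  0.0013] dist 0.22361987258056687 j [-0.799   0.3507  1.4269 -0.0001  1.3643 -2.2198]
```

Grip confirmed: the gap is 60 mm and the medium rose about 15 mm with the fingers. Moving over to the viewer.

Call:
{"fn": "play_rows", "kwargs": {
  "xyz": [
    [0.2, -0.6, 0],
    [0.7, -1.4, 0.1],
    [1.4, -2.3, 0.2],
    [2.4, -3.2, 0.3],
    [3.5, -3.9, 0.45]
  ],
  "delta_rot": [
    [0, 0, 0],
    [0, 0, 0],
    [0, 0, 0],
    [0, 0, 0],
    [0, 0, 0]
  ],
  "claw": [54, 54, 54, 54, 54]
}}

```text
time: 6.6
eef_pos: [0.4778, -0.301, 0.1297]
orientation: [-0.535, 0.537, 0.461, -0.461]
wrist_force: [1.2, 0.5, 0.1]
finger_gap: 0.0594
```

Call:
{"fn": "play_rows", "kwargs": {
  "xyz": [
    [1.2, -0.2, 0.14],
    [2.4, -0.2, 0.29],
    [3.6, -0.2, 0.43],
    [4.8, -0.2, 0.58],
    [6.0, -0.2, 0.72]
  ],
  "delta_rot": [
    [0, 0, 0],
    [0, 0, 0],
    [0, 0, 0],
    [0, 0, 0],
    [0, 0, 0]
  ],
  "claw": [54, 54, 54, 54, 54]
}}

```text
time: 7.1
eef_pos: [0.4837, -0.1185, 0.1364]
orientation: [-0.535, 0.538, 0.461, -0.46]
wrist_force: [-0.0, 0.9, -0.1]
finger_gap: 0.0595
```

```bash
python3 go.py .488 .033 .13 81.4
```

```text
t 7.1 p [ 0.484 -0.118  0.136] gap 0.059473259875661814 F [-0.019  0.905 -0.088]
xyz [5.013 0.201 0.619] rot [ 0.057 -0.014 -0.024] dist 0.15164990655672328 j [-0.353 -0.015  1.588 -0.001  1.563 -1.773]
```

Call:
{"fn": "play_rows", "kwargs": {
  "xyz": [
    [1.1, 0, 0.1],
    [2.2, 0, 0.25],
    [3.3, 0.1, 0.4],
    [4.3, 0.2, 0.53],
    [5.0, 0.2, 0.62]
  ],
  "delta_rot": [
    [0, 0, 0],
    [0, 0, 0],
    [0, 0, 0],
    [0, 0, 0],
    [0, 0, 0]
  ],
  "claw": [54, 54, 54, 54, 54]
}}

```text
time: 7.6
eef_pos: [0.4877, 0.0346, 0.1306]
orientation: [-0.534, 0.538, 0.462, -0.46]
wrist_force: [-0.2, -0.5, -0.6]
finger_gap: 0.0594
```

```bash
python3 - <<'E'
from h import *
from go import need
np.set_printoptions(precision=4,suppress=True)
c=cap('wrist','w6');print(np.array(c['rotation'])[:,2])
hsv=cv2.cvtColor(c['img'],cv2.COLOR_BGR2HSV)
m=cv2.inRange(hsv,(15,60,80),(42,255,255)); m[:,:250]=0; m[:,390:]=0; m[300:]=0
n,l,s,ce=cv2.connectedComponentsWithStats(m); i=1+np.argmax(s[1:,4]); print(s[i],ce[i],at_depth(c,*ce[i]))
need([.488,.033,.08],81.4)
E
```

```text
[ 0.2334 -0.0347 -0.9718]
[ 276  199   87   81 5287] [318.4108 238.2726] [0.487  0.0339 0.1466]
t 7.65 p [0.4878 0.0371 0.1308] gap 0.059674112286624115 F [ 0.2662  1.6781 -0.6513]
xyz [-0.135   1.6929 -0.0159] rot [0.0663 0.0266 0.0149] dist 0.050949314188116546 j [-0.0406 -0.0326  1.6167  0.0007  1.5516 -1.4637]
```

View pics/w6.png

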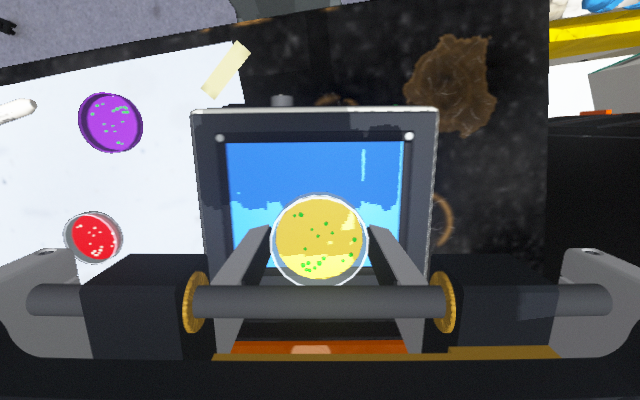

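The wrist view shows the dish at (320,240), held level above the glass. The glass's front corners are at (226,141) and (404,141), and the red dish is undisturbed. I'll verify the glass position from here, then lower.

```bash
python3 - <<'E'
from h import *
from go import need
c=load('w6'); A=at_height(c,226,141,.06);B=at_height(c,404,141,.06); print(A,B,np.linalg.norm(A-B))
d=(B-A)/np.linalg.norm(B-A); x=np.array([d[1],-d[0],0]); print('yaw',np.degrees(np.arctan2(d[1],d[0])),'centre',(A+B)/2+.058*x)
need([.488,.034,.054],81.4)
E
```

```text
[ 0.419 -0.037  0.06 ] [0.442 0.115 0.06 ] 0.15343610499618107
yaw 81.41372197616121 centre [0.488 0.031 0.06 ]
t 7.65 p [0.488 0.037 0.131] gap 0.059674112286624115 F [ 0.266  1.678 -0.651]
xyz [-0.103  2.56  -0.006] rot [0.066 0.027 0.015] dist 0.07684840526919072 j [-0.041 -0.033  1.617  0.001  1.552 -1.464]
```

Everything agrees: width 153 mm, yaw 81.4°, centre (0.488, 0.031). Lowering.

Call:
{"fn": "play_rows", "kwargs": {
  "xyz": [
    [-0.1, 0.5, 0],
    [-0.15, 1.1, 0],
    [-0.17, 1.7, 0],
    [-0.17, 2.1, 0],
    [-0.17, 2.35, 0]
  ],
  "delta_rot": [
    [0.06, 0.02, 0],
    [0.06, 0.02, 0],
    [0.06, 0.02, 0],
    [0.06, 0.02, 0],
    [0.06, 0.02, 0]
  ],
  "claw": [54, 54, 54, 54, 54]
}}

```text
time: 8.15
eef_pos: [0.4866, 0.0312, 0.0586]
orientation: [0.537, -0.536, -0.461, 0.461]
wrist_force: [0.2, -0.5, -0.8]
finger_gap: 0.0597
```

```bash
python3 go.py .488 .032 .0535 81.4
```

```text
t 8.15 p [0.487 0.031 0.059] gap 0.05972101559486094 F [ 0.206 -0.507 -0.796]
xyz [ 0.034  0.17  -0.041] rot [-0.019 -0.008  0.009] dist 0.005332777779195047 j [-0.053  0.017  1.715  0.001  1.411 -1.473]
```

Call:
{"fn": "play_rows", "kwargs": {
  "xyz": [
    [0.03, 0.08, -0.04],
    [0.03, 0.14, -0.04],
    [0.03, 0.18, -0.04],
    [0.03, 0.18, -0.04],
    [0.03, 0.18, -0.04]
  ],
  "delta_rot": [
    [0, 0, 0],
    [0, 0, 0],
    [0, 0, 0],
    [0, 0, 0],
    [0, 0, 0]
  ],
  "claw": [54, 54, 54, 54, 54]
}}

```text
time: 8.65
eef_pos: [0.4884, 0.0319, 0.0538]
orientation: [0.537, -0.536, -0.461, 0.461]
wrist_force: [-0.0, -0.2, -0.2]
finger_gap: 0.0596
```

```bash
cat > dm.py <<'E'
from h import *
np.set_printoptions(precision=4,suppress=True)
c=cap('wrist','wd'); hsv=cv2.cvtColor(c['img'],cv2.COLOR_BGR2HSV)
m=cv2.inRange(hsv,(15,60,80),(42,255,255)); m[:,:200]=0; m[:,440:]=0; m[300:]=0
n,l,s,ce=cv2.connectedComponentsWithStats(m); i=1+np.argmax(s[1:,4]); zz=[at_depth(c,x,y)[2] for y,x in np.argwhere(l==i)[::40]]
print(s[i],ce[i],at_depth(c,*ce[i]),'z med',np.median(zz))
E
python3 dm.py; python3 go.py .488 .032 .0523 81.4
```

```text
[ 276  199   87   80 5263] [318.2915 238.1891] [0.4877 0.0311 0.0698] z med 0.06982059130604099
t 8.7 p [0.488 0.032 0.054] gap 0.05992192610855543 F [ 0.63   0.133 -1.657]
xyz [0.001 0.047 0.011] rot [-0.007 -0.006  0.01 ] dist 0.0014613948098458633 j [-0.051  0.024  1.718  0.001  1.4   -1.472]
```

Call:
{"fn": "play_rows", "kwargs": {
  "xyz": [
    [0, 0.03, 0],
    [0, 0.05, 0],
    [0, 0.05, 0],
    [0, 0.05, 0],
    [0, 0.05, 0]
  ],
  "delta_rot": [
    [0, 0, 0],
    [0, 0, 0],
    [0, 0, 0],
    [0, 0, 0],
    [0, 0, 0]
  ],
  "claw": [54, 54, 54, 62, 74]
}}

```text
time: 9.2
eef_pos: [0.4884, 0.0319, 0.0523]
orientation: [0.537, -0.536, -0.461, 0.461]
wrist_force: [0.0, 0.3, 0.0]
finger_gap: 0.0672
```

Call:
{"fn": "play_rows", "kwargs": {
  "xyz": [
    [0, 0, 0],
    [0, 0, 0],
    [0, 0, 0],
    [0, -0.4, 0],
    [0, -1.2, 0]
  ],
  "delta_rot": [
    [0, 0, 0],
    [0, 0, 0],
    [0, 0, 0],
    [0, 0, 0],
    [0, 0, 0]
  ],
  "claw": [74, 76, 78, 80, 80]
}}

```text
time: 9.7
eef_pos: [0.4868, 0.032, 0.0872]
orientation: [0.538, -0.535, -0.46, 0.462]
wrist_force: [0.7, 0.1, 0.8]
finger_gap: 0.0799
```

```bash
python3 dm.py; python3 go.py .488 .032 .30 81.4
```

```text
[ 282  191   74   69 3823] [318.3123 224.898 ] [0.4885 0.0308 0.068 ] z med 0.06815966249197729
t 9.75 p [0.491 0.032 0.093] gap 0.0798847937291651 F [ 1.89  -0.324  3.945]
xyz [ 0.004 -6.89   0.048] rot [ 0.064 -0.006  0.018] dist 0.20670701195304814 j [-0.051 -0.006  1.666  0.001  1.475 -1.472]
```

The dish stands on the glass at (0.4885, 0.031), within 1 mm of the middle, level and released. Now up, and over the parked grip.

Call:
{"fn": "play_rows", "kwargs": {
  "xyz": [
    [0, -1.6, 0],
    [0, -3.2, 0],
    [0, -4.8, 0],
    [0, -6.2, 0],
    [0, -6.9, 0]
  ],
  "delta_rot": [
    [0, 0, 0],
    [0, 0, 0],
    [0, 0, 0],
    [0, 0, 0],
    [0, 0, 0]
  ],
  "claw": [80, 75, 70, 65, 60]
}}

```text
time: 10.25
eef_pos: [0.4906, 0.0316, 0.3061]
orientation: [-0.533, 0.539, 0.465, -0.457]
wrist_force: [1.5, 0.9, 0.6]
finger_gap: 0.061
```

```bash
python3 go.py .600 .015 .31 81.4
```

```text
t 10.25 p [0.491 0.032 0.306] gap 0.0609580293114605 F [1.537 0.928 0.606]
xyz [-0.001 -0.077 -3.69 ] rot [ 0.166 -0.005  0.028] dist 0.11073024168420766 j [-0.052 -0.05   1.287  0.001  1.889 -1.472]
```

Call:
{"fn": "play_rows", "kwargs": {
  "xyz": [
    [0, 0, -0.8],
    [0, -0.1, -1.8],
    [0, -0.1, -2.8],
    [0, -0.1, -3.4],
    [0, -0.1, -3.7]
  ],
  "delta_rot": [
    [0.1, 0, 0],
    [0.17, 0, 0],
    [0.17, 0, 0],
    [0.17, 0, 0],
    [0.17, 0, 0]
  ],
  "claw": [60, 60, 60, 60, 60]
}}

```text
time: 10.75
eef_pos: [0.6016, 0.0146, 0.31]
orientation: [0.537, -0.535, -0.461, 0.461]
wrist_force: [-0.1, 0.5, -0.1]
finger_gap: 0.06
```

```bash
python3 go.py .614 .013 .25 81.4; python3 -c "
from h import *
cap('wrist','w7')"
```

```text
t 10.75 p [0.602 0.015 0.31 ] gap 0.060015272059625716 F [-0.089  0.468 -0.064]
xyz [ 0.004  1.999 -0.42 ] rot [-0.012 -0.009  0.026] dist 0.061272676438014075 j [-0.071  0.216  0.995  0.003  1.932 -1.49 ]
```

View pics/w7.png

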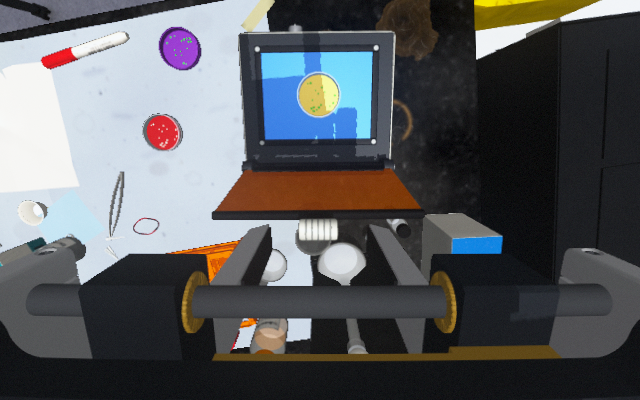

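The dish is centred on the glass at (318,95). The parked shield's grey grip is at (318,229), between the fingertips at (268,228) and (370,228). Measuring the grip.

```bash
python3 - <<'E'
from h import *
from go import need
np.set_printoptions(precision=4,suppress=True)
c=load('w7')
for uv in [(318,224),(318,230),(318,236),(302,230),(334,230)]: print(uv,at_depth(c,*uv))
g=cv2.cvtColor(c['img'],cv2.COLOR_BGR2GRAY); print(g[229,290:348],g[212:250,318])
for uv in [(262,232),(375,232),(260,240),(378,240)]: print('tip',uv,at_depth(c,*uv))
E
```

```text
(318, 224) [0.6093 0.0124 0.2696]
(318, 230) [0.6134 0.0118 0.2726]
(318, 236) [0.6186 0.011  0.272 ]
(302, 230) [ 0.6115 -0.001   0.2723]
(334, 230) [0.6154 0.0246 0.2723]
[216 217 215 216 217 219 218 161 148 235 247 248 247 247 241 204 195 242
 247 247 247 207 213 243 247 247 247 222 209 243 247 247 247 206 189 241
 246 246 245 214 189 227 243 246 244 245 242 172  73  46  45  44  43  45
  44  43  42  42] [ 26  25  27  30  26  28  50  88 105 119 135 150 160 172 183 192 201 209
 208 209 210 210 193 182 175 166 158 139 107  86  84  76  76  74  72  73
  77  78]
tip (262, 232) [ 0.5877 -0.0171  0.3383]
tip (375, 232) [0.5978 0.0474 0.3379]
tip (260, 240) [ 0.5881 -0.016   0.3508]
tip (378, 240) [0.5975 0.0465 0.3515]
```

Grip centre is (0.614, 0.012, 0.263), matching the geometry given. Descending with the true tips about 13 mm past the bar's centre, then closing.

Call:
{"fn": "play_rows", "kwargs": {
  "xyz": [
    [-0.05, 0.2, -0.42],
    [-0.08, 0.8, -0.42],
    [-0.08, 1.5, -0.42],
    [-0.08, 2.1, -0.42],
    [-0.08, 2.43, -0.42]
  ],
  "delta_rot": [
    [0, 0, 0],
    [0, 0, 0],
    [0, 0, 0],
    [0, 0, 0],
    [0, 0, 0]
  ],
  "claw": [60, 60, 60, 60, 60],
  "force": 30
}}

```text
time: 11.3
eef_pos: [0.6128, 0.0107, 0.2355]
orientation: [0.538, -0.535, -0.461, 0.461]
wrist_force: [0.5, 0.1, -1.0]
finger_gap: 0.0599
```

```bash
python3 go.py .614 .0125 .237 81.4
```

```text
t 11.3 p [0.613 0.011 0.236] gap 0.05993081608053037 F [ 0.503  0.143 -0.982]
xyz [ 0.066 -0.05  -0.031] rot [-0.034 -0.008  0.025] dist 0.0026426811293953373 j [-0.076  0.228  1.127  0.002  1.79  -1.496]
```

Call:
{"fn": "play_rows", "kwargs": {
  "xyz": [
    [0.05, 0, -0.03],
    [0.05, 0, -0.03],
    [0.05, 0, -0.03],
    [0.05, 0, -0.03],
    [0.05, 0, -0.03]
  ],
  "delta_rot": [
    [0, 0, 0],
    [0, 0, 0],
    [0, 0, 0],
    [0, 0, 0],
    [0, 0, 0]
  ],
  "claw": [48, 38, 24, 24, 24],
  "force": 30
}}

```text
time: 11.8
eef_pos: [0.6144, 0.012, 0.237]
orientation: [0.537, -0.535, -0.462, 0.461]
wrist_force: [-0.1, 0.6, 2.9]
finger_gap: 0.0317
```

```bash
python3 - <<'E'
from h import *
from go import need
need([.614,.0125,.237],81.4)
c=cap('wrist','w8');cv2.imwrite('pics/w8c.png',cv2.resize(c['img'][120:340,180:460],(700,550)))
E
```

```text
t 11.8 p [0.614 0.012 0.237] gap 0.0316975220389023 F [-0.06   0.61   2.885]
xyz [ 0.014 -0.001  0.014] rot [-0.007 -0.004  0.027] dist 0.0005951827157201579 j [-0.074  0.23   1.122  0.002  1.79  -1.494]
```

View pics/w8c.png

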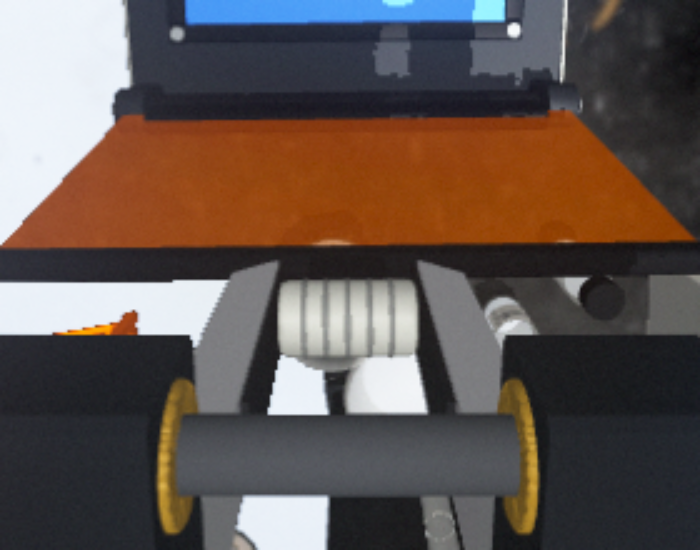

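The bar is held between the fingers by its ends (crop 347,318), with a gap of 31.7 mm. The script will work out arc waypoints from the measured pose.

```bash
cat > arc.py <<'E'
from h import *
import sys
np.set_printoptions(precision=2,suppress=True)
s,p,r=st(); T0=np.array([.6144,.0120,.2370]); f=np.array([-.9888,.1495,0]); up=np.array([0,0,1.])
hinge=T0-.176*(np.cos(1.75)*f+np.sin(1.75)*up)
d=p-hinge; print('t',s['time'],'angle now',np.arctan2(d@up,d@f).round(3),'rad',np.hypot(d@up,d@f).round(4),'gap',s['finger_gap'],'F',np.array(s['wrist_force']),'j',np.array(s['joint_pos']))
X=np.array([.1495,.9888,0]);Y=-up;G=R.from_matrix(np.column_stack([X,Y,np.cross(X,Y)]))
print('rot',np.degrees((r.inv()*G).as_rotvec())/5)
for a in map(float,sys.argv[1:]): print(a,r.inv().apply(hinge+.176*(np.cos(a)*f+np.sin(a)*up)-p)/.03)
E
python3 arc.py 1.71 1.66 1.61 1.56 1.51
```

```text
t 11.85 angle now 1.75 rad 0.176 gap 0.03220179387935589 F [-0.87  1.15  3.03] j [-0.07  0.23  1.12  0.    1.79 -1.49]
rot [-0.01 -0.    0.03]
1.71 [-0.   -0.04  0.23]
1.66 [-0.   -0.07  0.52]
1.61 [-0.   -0.09  0.82]
1.56 [-0.   -0.09  1.11]
1.51 [-0.   -0.08  1.4 ]
```

Call:
{"fn": "play_rows", "kwargs": {
  "xyz": [
    [0, -0.04, 0.23],
    [0, -0.07, 0.52],
    [0, -0.09, 0.82],
    [0, -0.09, 1.11],
    [0, -0.08, 1.4]
  ],
  "delta_rot": [
    [0, 0, 0],
    [0, 0, 0],
    [0, 0, 0],
    [0, 0, 0],
    [0, 0, 0]
  ],
  "claw": [24, 24, 24, 24, 24],
  "force": 30
}}

```text
time: 12.35
eef_pos: [0.572, 0.018, 0.2395]
orientation: [0.537, -0.536, -0.461, 0.46]
wrist_force: [0.4, -3.0, -1.0]
finger_gap: 0.0316
```

```bash
python3 arc.py 1.46 1.41 1.36 1.31 1.26; python3 -c "
from h import *
c=cap('wrist','w9')
for v in range(210,262,6): print(v,at_depth(c,318,v).round(4))"
```

```text
t 12.35 angle now 1.506 rad 0.1761 gap 0.031601372319371365 F [ 0.36 -3.04 -0.98] j [-0.07  0.13  1.23  0.    1.78 -1.49]
rot [-0.   -0.01  0.02]
1.46 [0.01 0.03 0.27]
1.41 [0.01 0.06 0.56]
1.36 [0.01 0.12 0.85]
1.31 [0.01 0.19 1.13]
1.26 [0.01 0.27 1.41]
210 [0.5778 0.0161 0.1626]
216 [0.5767 0.0163 0.1865]
222 [0.5751 0.0165 0.2087]
228 [0.5743 0.0166 0.2259]
234 [0.5647 0.018  0.2663]
240 [0.5666 0.0177 0.2711]
246 [0.5691 0.0173 0.2739]
252 [0.5725 0.0168 0.2743]
258 [0.5758 0.0163 0.2749]
```

The grip follows: the shield's plane is now near upright, as predicted, and the forces are small. Continuing.

Call:
{"fn": "play_rows", "kwargs": {
  "xyz": [
    [0.01, 0.03, 0.27],
    [0.01, 0.06, 0.56],
    [0.01, 0.12, 0.85],
    [0.01, 0.19, 1.13],
    [0.01, 0.27, 1.41]
  ],
  "delta_rot": [
    [0, 0, 0],
    [0, 0, 0],
    [0, 0, 0],
    [0, 0, 0],
    [0, 0, 0]
  ],
  "claw": [24, 24, 24, 24, 24]
}}

```text
time: 12.9
eef_pos: [0.5282, 0.0242, 0.2315]
orientation: [0.537, -0.536, -0.46, 0.461]
wrist_force: [0.1, -6.0, -0.1]
finger_gap: 0.0315
```

```bash
python3 arc.py 1.22 1.17 1.12 1.07 1.02
```

```text
t 12.9 angle now 1.25 rad 0.1767 gap 0.03152155837936569 F [ 0.15 -5.97 -0.14] j [-0.06  0.04  1.35 -0.    1.76 -1.48]
rot [-0.01 -0.02 -0.  ]
1.22 [0.03 0.08 0.16]
1.17 [0.03 0.19 0.43]
1.12 [0.03 0.31 0.7 ]
1.07 [0.03 0.45 0.96]
1.02 [0.03 0.59 1.21]
```

Lateral force is building from a slight yaw mismatch, so I'll ease about 1 mm to −y.

Call:
{"fn": "play_rows", "kwargs": {
  "xyz": [
    [0.0, 0.08, 0.16],
    [-0.01, 0.19, 0.43],
    [-0.03, 0.31, 0.7],
    [-0.04, 0.45, 0.96],
    [-0.05, 0.59, 1.21]
  ],
  "delta_rot": [
    [0, 0, 0],
    [0, 0, 0],
    [0, 0, 0],
    [0, 0, 0],
    [0, 0, 0]
  ],
  "claw": [24, 24, 24, 24, 24]
}}

```text
time: 13.4
eef_pos: [0.491, 0.0294, 0.2143]
orientation: [0.537, -0.535, -0.461, 0.461]
wrist_force: [-2.0, -0.3, 5.0]
finger_gap: 0.0319
```

```bash
python3 arc.py 0.97 0.92 0.87 0.82 0.785
```

```text
t 13.4 angle now 1.016 rad 0.177 gap 0.03194483093025876 F [-1.98 -0.3   4.96] j [-0.06 -0.05  1.46  0.    1.72 -1.48]
rot [-0.02 -0.    0.02]
0.97 [0.04 0.18 0.21]
0.92 [0.04 0.35 0.45]
0.87 [0.04 0.53 0.68]
0.82 [0.04 0.73 0.89]
0.785 [0.04 0.87 1.04]
```

Call:
{"fn": "play_rows", "kwargs": {
  "xyz": [
    [-0.01, 0.16, 0.22],
    [-0.01, 0.33, 0.47],
    [-0.01, 0.51, 0.7],
    [-0.01, 0.71, 0.91],
    [-0.01, 0.85, 1.06]
  ],
  "delta_rot": [
    [0, 0, 0],
    [0, 0, 0],
    [0, 0, 0],
    [0, 0, 0],
    [0, 0, 0]
  ],
  "claw": [24, 24, 24, 24, 24]
}}

```text
time: 13.9
eef_pos: [0.4579, 0.0341, 0.188]
orientation: [0.538, -0.535, -0.461, 0.462]
wrist_force: [-4.9, -2.6, 3.8]
finger_gap: 0.0314
```

Call:
{"fn": "play_rows", "kwargs": {
  "xyz": [
    [0, 0, 0],
    [0, 0, 0],
    [0, 0, 0],
    [0, 0, 0],
    [0, 0, 0]
  ],
  "delta_rot": [
    [0, 0, 0],
    [0, 0, 0],
    [0, 0, 0],
    [0, 0, 0],
    [0, 0, 0]
  ],
  "claw": [24, 24, 24, 24, 24]
}}

```text
time: 14.4
eef_pos: [0.4578, 0.0341, 0.188]
orientation: [0.538, -0.534, -0.46, 0.462]
wrist_force: [-4.4, -2.7, 2.8]
finger_gap: 0.0319
```

```bash
python3 arc.py 0.785; python3 - <<'E'
from h import *
np.set_printoptions(precision=4,suppress=True)
c=cap('wrist','w10')
g=[at_depth(c,318,v) for v in range(190,270,6)]
hinge=np.array([.583,.017,.09]); f=np.array([-.9888,.1495,0])
for v,q in zip(range(190,270,6),g): print(v,q,'angle',np.arctan2(q[2]-.09,(q-hinge)@f).round(3))
s=cap('side','s10'); a=c['img'][100:300,150:490]; b=s['img'][110:240,230:400]
o=np.zeros((600,800,3),np.uint8); o[:235,:400]=cv2.resize(a,(400,235)); o[:306,400:]=cv2.resize(b,(400,306)); 
t=cap('top','t10'); o[310:600,400:]=cv2.resize(t['img'][150:260,180:332],(400,290)); cv2.imwrite('pics/end.png',o)
E
```

```text
t 14.4 angle now 0.775 rad 0.1774 gap 0.03194026628840763 F [-4.42 -2.69  2.76] j [-0.05 -0.11  1.58  0.    1.68 -1.47]
rot [-0.05 -0.    0.02]
0.785 [ 0.05 -0.01 -0.07]
190 [0.4539 0.0338 0.0619] angle -0.213
196 [0.459  0.033  0.0689] angle -0.167
202 [0.4653 0.032  0.0694] angle -0.172
208 [0.4725 0.0309 0.067 ] angle -0.203
214 [0.4789 0.03   0.0679] angle -0.208
220 [0.4857 0.0289 0.0673] angle -0.227
226 [0.4922 0.028  0.0683] angle -0.233
232 [0.4992 0.0269 0.0675] angle -0.26
238 [0.5059 0.0259 0.068 ] angle -0.276
244 [0.4543 0.0335 0.2214] angle 0.792
250 [0.4566 0.0332 0.2247] angle 0.813
256 [0.4597 0.0327 0.2256] angle 0.829
262 [0.4635 0.0321 0.2252] angle 0.843
268 [0.4673 0.0315 0.2247] angle 0.857
```

View pics/end.png

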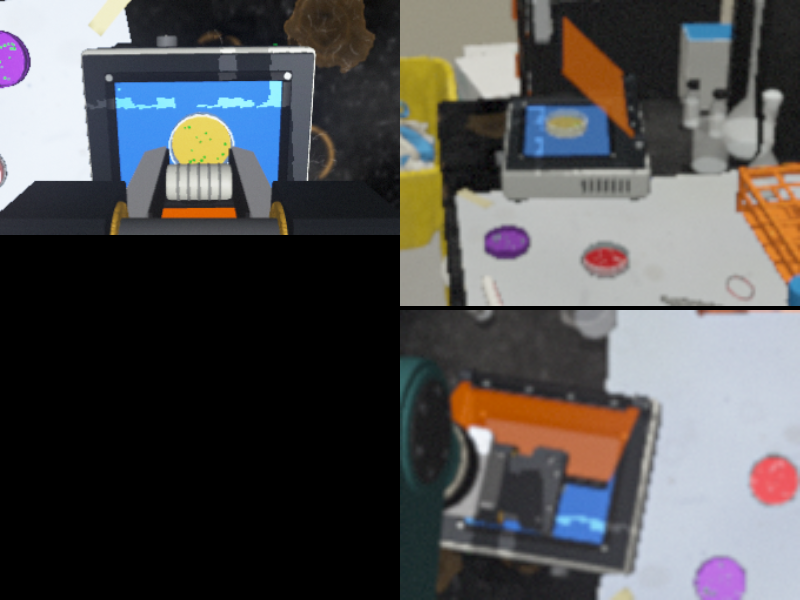

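The shield stands at about 45° in the side crop, with its plane running (565,20)–(630,130). It's held by the grip bar, and the dish is free in the middle of the glass. Angle is 0.775 rad from the TCP and about 0.80 rad from bar height. The pose was steady over the 0.5 s hold, so I'm handing in.

```bash
python3 -c "
from workcell import env
s=env.observe(); print(s['time'],s['finger_gap'],s['wrist_force']); print(env.hand_in())"
```

```text
14.55 0.0317475055008679 [-4.40632369 -2.72167127  3.51140334]
the job is handed in; nothing more can be done
None
```

The job was handed in at 14.6 s. The yellow dish stands level and released on the glass, about 1 mm from its middle. The robot is holding the shield by its grip at about 45°. No verdict was given.

- **Dish:** it was set down and let go while the shield was still parked. Its measured centre was (0.4885, 0.031), and the medium's height matched the dish standing flat on the glass.
- **Shield:** I swung it down along its arc at about 0.5 rad/s. The angle is 0.775 rad from the tool position and about 0.80 rad from the height of the grip bar, so the two readings differ slightly but both are well inside 0.785 ± 0.1. The pose stayed steady through a 0.5 s hold. The gripper opening is 31.7 mm on the 32 mm bar, gripping with 30 N, and the wrist force is about 6 N.
- **First grasp missed:** both the wrist and side cameras showed the fingertips ending about 11 mm above the reported tool point, not 25 mm below it as stated. The fingers closed over the top of the dish without touching it. I lowered by the camera measurement and the second grasp held.
- **Bystanders:** I moved nothing near them. The red dish was in place in the last picture. I didn't remeasure the other bench things at the end.

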